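Turn the seedling carousel to the leaf reader

ROBOT

A 6-joint arm with a two-finger parallel gripper is mounted at the origin on the work surface. World frame = base frame: x ahead of the robot, y to its left, z up, the work surface at z = 0. Lengths are in mm, angles in rad, forces in N, time in s.
With the tool pointing down it reaches from about 275 to 750 mm from the base axis. Payload 10.2 kg.
Tool frame: the origin (TCP) lies midway between the tips of the shut fingers; the grasp point (between the pads) lies 19 mm behind it; z points along the fingers, y is the direction in which the jaws open and shut (so a half turn about z gives the same grasp; the last joint's range is limited). The gripper opens to 85 mm and grips with 20 to 120 N. Pads are 22 mm wide; open, the fingers measure 114 mm over their backs; the gripper's body (76 mm by 85 mm) begins 54 mm behind the grasp point. The pads swing forward as they close: fully open they stand 13 mm farther back than shut.
Start: joints at [0.981, 0.313, 1.498, -0, 1.331, -0.223], TCP at [188.294, 490.078, 231.294] pointing down, gripper open.
Joint ranges: [-2.94, 2.94], [-0.97, 2.17], [0.19, 2.56], [-1.23, 4.37], [0.02, 3.11], [-2.88, 2.88]. Speed limits (rad/s): [2.39, 2.39, 3.01, 3.14, 3.14, 3.14].

INTERFACE

Orientations are given as a unit quaternion [w, x, y, z].
In Python, from rig import ctrl gives the robot as it stands.
- The arm moves only by the tool carry_out, never from a script. Its argument "plan" is a list of rows, each a list of 3 entries, a list of its own where there are three numbers: the finger opening in mm, from 0 to 85.4, then the shift along the tool's x, y, z in mm, then the turn, a rotation vector about the tool's x, y, z in units of 6 degrees (1.0 is 6 degrees). In form: [[grip, [x, y, z], [ax, ay, az]], ...]. A call has 1 to 20 rows; each row shifts and turns the commanded pose from where the row before left it, along the tool's axes as they then stand; what a row does not reach is not made up. A row lasts 1/12 s, in which the tool goes at most 41.7 mm and 7.16 degrees, less where a joint would pass 70% of its speed; a pose out of reach is approached as far as the arm can. A call with a gripper value outside its range is refused whole. The fingers move at their own pace and stop on an object; "grip_force" is the grip in N (left out, the last holds). Time passes only in rows, so rows that do not move let the fingers close. It gives the time, the measured TCP pose, the force and the opening at its end, in the units of the state.
- ctrl.sense(): the state, without advancing time (a new reading comes with each control period).
- ctrl.capture(name): name is "scene" or "top" or "wrist"; returns a dict with "color" (384x512x3 uint8, blue, green, red), "range_z" (384x512 float32, mm along the optical axis (not along the pixel's ray), 0 where there is no reading), "fx", "fy", "cx", "cy" (pixels), "dist_coeffs" ([k1, k2, p1, p2, k3] as OpenCV has them; the pictures are not rectified), "cam_to_world" (4x4, takes a point from camera to world coordinates); the wrist camera has in their place "tool_from_camera" (4x4, takes a point from camera to tool coordinates, whose origin is the TCP and whose axes are the flange's). Camera axes: x right, y up, looking along -z (the intrinsics and any distortion apply to the point x, -y, -z); pixel columns grow to the right and rows downward; lengths in mm; the calibration is good to about 2 mm. A picture is of the moment at which its call begins: read the wrist's pose just before it.
- ctrl.finish_job(): hands the job in, once; it reports no verdict.
The state is a dict: "time_s": time; "joints": joint angles; "dq": joint speeds; "tau": joint torques, N m; "eef_pos": TCP position; "ee_rot": TCP orientation; "force": force on the tool from outside, world axes, zero at the start; "wrist_torque": the same for the moment, N m; "grip_width": opening from 0.0 (shut) to 1.0 (fully open).
Only numpy, scipy, OpenCV 4.12 (cv2) and the standard library are available. Lean on these libraries where they do the work, as an engineer would, in place of code of your own. Each camera call takes 0.05 s, during which the arm holds its last target.

TASK

With one fingertip, push on a spoke of the carousel until the pot of purple seedlings stands squarely in front of the white leaf reader, then press the green button down to take the reading and let it come up again. Grip nothing, the spokes included; do not push on, tip, lift or take out the pots, do not press the button before the purple pot is in place, and leave the other things on the table where they are.

Things in the scene. Friction and masses are not known exactly. Their poses are not given: they have to be found in the camera images.
- hub (a point): top centre of the grey hub of the carousel (a three-holder turntable with three push spokes), on its upright turning axis, 65 mm above the table; hub radius 50 mm. Its x axis turns with the carousel and points along one of the pot holders.
- carousel (a joint): turn of the carousel since the start, rad, grows anticlockwise seen from above, 0 at the start, turns freely both ways (over two full turns). Bearing with light dry friction (0.12 N m, a push of about 1 N at the spokes): it stays where it is left.
- station: fixed dark steel foot with reader and button. Origin on the carousel's axis at table height; x axis points level from the axis to the reader: a white box 50 x 50 x 45 mm, centred 215 mm along x, top 84 mm high, its blue lens looking at the axis. The button's grey pedestal is centred 222 mm along x, -72 mm along y. Within 180 mm of the axis it is a flat foot at most 12 mm high.
- reader_spot (a point): the spot in front of the reader's lens, 110 mm from the turning axis towards the reader, 52 mm above the table: where the middle of the pot to be read belongs
- button (a joint): travel of the green button, m: 0 up, 0.006 fully down; a spring takes it up again, 5 N to push it fully down
- button_top (a point): centre of the top of the round green push button (32 mm across), which is pressed straight down
- faces_a: the orange facings on one flank of all three spokes: pushing on them turns the carousel clockwise seen from above. Origin on the turning axis, 12 mm above the table; axes as the hub's.
- faces_b: the orange facings on the other flank of all three spokes: pushing on them turns the carousel anticlockwise seen from above. Origin and axes as faces_a.
- spoke_a (a point): outer end of a push spoke, 155 mm from the turning axis, 42 mm above the table. The spokes are straight upright bars with orange flanks, 16 mm thick, from the hub out to this end, lower edge 25 mm and upper edge 61 mm above the table, 120 degrees apart, half-way between the pot holders. A finger fits beside them 90 to 150 mm from the axis, reaching down to 30 mm above the table.
- spoke_b (a point): outer end of a push spoke, 155 mm from the turning axis, 42 mm above the table. The spokes are straight upright bars with orange flanks, 16 mm thick, from the hub out to this end, lower edge 25 mm and upper edge 61 mm above the table, 120 degrees apart, half-way between the pot holders. A finger fits beside them 90 to 150 mm from the axis, reaching down to 30 mm above the table.
- spoke_c (a point): outer end of a push spoke, 155 mm from the turning axis, 42 mm above the table. The spokes are straight upright bars with orange flanks, 16 mm thick, from the hub out to this end, lower edge 25 mm and upper edge 61 mm above the table, 120 degrees apart, half-way between the pot holders. A finger fits beside them 90 to 150 mm from the axis, reaching down to 30 mm above the table.
- purple_pot_centre (a point): middle (26 mm above its foot) of the black plant pot with dark purple seedlings: 66 mm across the rim, 52 mm high, seedlings 25 mm above it, about 100 mm above the table in all. Stands loose in one of the carousel's white holders, 110 mm from the turning axis, about 22 mm above the table; 2 to 4 mm play. Which pot is in which holder varies.
- green_pot_1_centre (a point): middle (26 mm above its foot) of the black plant pot with green seedlings: 66 mm across the rim, 52 mm high, seedlings 25 mm above it, about 100 mm above the table in all. Stands loose in one of the carousel's white holders, 110 mm from the turning axis, about 22 mm above the table; 2 to 4 mm play. Which pot is in which holder varies.
- green_pot_2_centre (a point): middle (26 mm above its foot) of the black plant pot with light green seedlings: 66 mm across the rim, 52 mm high, seedlings 25 mm above it, about 100 mm above the table in all. Stands loose in one of the carousel's white holders, 110 mm from the turning axis, about 22 mm above the table; 2 to 4 mm play. Which pot is in which holder varies.
- bottle: bystander: white bottle, 66 mm across, 190 mm high, origin under its centre
- jar: bystander: amber jar, 64 mm across, 85 mm high, origin under its centre
- trowel: bystander: flat hand tool with wooden handle, lying along its x axis
- empty_pots: bystander: stack of terracotta pots, 72 mm across, 86 mm high, origin under its centre
- seed_cup: bystander: white cup, 72 mm across, 70 mm high, origin under its centre
Mind the look-alikes: they are no part of the job. Leave any pink look-alike of the part that bears green_pot_2_centre alone. What is shaped like the part that bears purple_pot_centre but pink is not meant.

How it is judged:
By the outcome, as a careful person would: the job done as asked, in the order asked, and still so for the second after the job is handed in, with the robot touching nothing.
It also fails if it takes over 64 s, if anything falls off the work surface, if the arm or the gripper's body presses on something with over 40 N, if the wrist force passes 120 N, or if a joint passes its speed limit or range.

## Working session

There is one attempt and no reset: what is moved stays moved. The work goes in short steps, Python scripts to look and compute and a tool call to move; the robot and the scene stay as the last step left them, time stands still between calls to the robot, and variables do not carry over. Pictures are saved under pics/ and viewed, and the job is handed in when it is done.

Besides the shell and the picture viewer there is one more tool, called after ">>>" as a command line: name --argument value ..., lists and objects as JSON in quotes. carry_out: Moves the arm, as the interface text tells. Its arguments: {"type":"object","properties":{"plan":{"type":"array"},"grip_force":{"type":"number"}},"required":["plan"]}

```bash
mkdir -p pics; ls; python3 - <<'E'
from rig import ctrl
import cv2,numpy as np,pickle
s=ctrl.sense();print(s)
for n in("scene","top","wrist"):
    c=ctrl.capture(n);pickle.dump(c,open(f"pics/{n}0.pkl","wb"));cv2.imwrite(f"pics/{n}0.png",c["color"])
    print(n,c["fx"],c["fy"],c["cx"],c["cy"],c["dist_coeffs"],np.round(c.get("cam_to_world",c.get("tool_from_camera")),3).tolist())
E
```

```text
pics
{'time_s': 0.0, 'joints': array([ 9.80596264e-01,  3.13447159e-01,  1.49846512e+00,  7.00148377e-06,
        1.33097922e+00, -2.23430877e-01]), 'dq': array([-1.39257771e-03,  6.47402857e-04, -7.16747920e-05,  1.15691619e-03,
        3.19700625e-05, -1.33928022e-03]), 'tau': array([ 1.81959625e-03, -4.12274730e+01, -2.59742421e+01, -1.15153121e-04,
        4.14130365e-03,  5.86075930e-05]), 'eef_pos': array([188.14095942, 489.84980926, 230.72597039]), 'ee_rot': array([-2.60090680e-04,  1.82359233e-01,  9.83231757e-01, -5.95075601e-04]), 'force': array([-0.15780156,  0.14624558, -0.21972719]), 'wrist_torque': array([ 0.02552189,  0.00905754, -0.02205285]), 'grip_width': 1.0012163994276162}
scene 457.6075967541835 457.6075967541835 251.54978054531253 198.06500154692827 [-0.18550609  0.          0.          0.          0.        ] [[0.851, -0.325, 0.413, 1179.46], [0.526, 0.536, -0.661, -1108.754], [-0.007, 0.779, 0.627, 1095.378], [0.0, 0.0, 0.0, 1.0]]
top 349.00572641937845 349.00572641937845 258.63626145500996 192.88702606356193 [-0.00104914  0.          0.          0.          0.        ] [[-0.02, 0.993, -0.115, 384.23], [-1.0, -0.022, -0.015, -59.37], [-0.018, 0.115, 0.993, 1112.081], [0.0, 0.0, 0.0, 1.0]]
wrist 277.7097206175645 277.7097206175645 251.3747802492116 190.48831575682718 [-0.05506695  0.          0.          0.          0.        ] [[0.0, 0.966, 0.257, 65.486], [1.0, -0.0, 0.0, 0.216], [0.0, 0.257, -0.966, -142.284], [0.0, 0.0, 0.0, 1.0]]
```

View pics/top0.png

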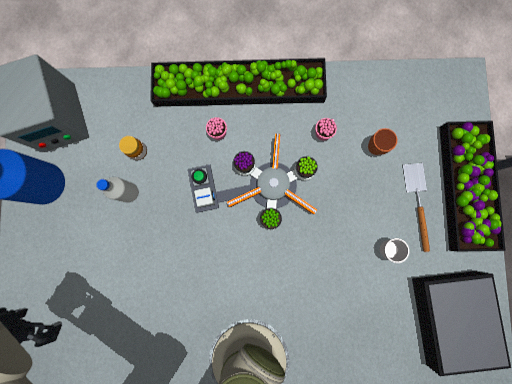

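View pics/scene0.png

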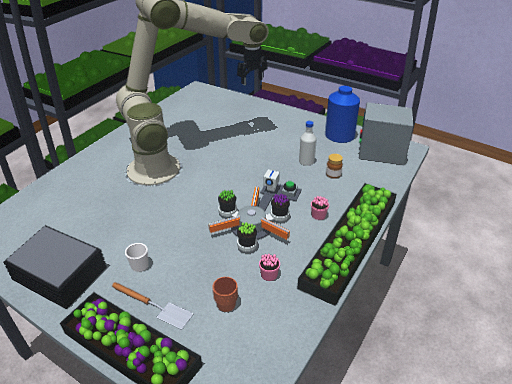

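```bash
cat > h.py <<'E'
import cv2,numpy as np,pickle
def ray(c,uv,T=None):
    K=np.array([[c["fx"],0,c["cx"]],[0,c["fy"],c["cy"]],[0,0,1.]])
    p=cv2.undistortPoints(np.array(uv,float).reshape(-1,1,2),K,np.array(c["dist_coeffs"])).reshape(-1,2)
    d=np.c_[p[:,0],-p[:,1],-np.ones(len(p))]
    T=np.array(c["cam_to_world"]) if T is None else T
    return T[:3,3],d@T[:3,:3].T
def plane(c,uv,z,T=None):
    o,d=ray(c,uv,T); return o+d*((z-o[2])/d[:,2])[:,None]
def proj(c,P,T=None):
    T=np.array(c["cam_to_world"]) if T is None else T
    q=(np.atleast_2d(P)-T[:3,3])@T[:3,:3]; q=q*[1,-1,-1]
    K=np.array([[c["fx"],0,c["cx"]],[0,c["fy"],c["cy"]],[0,0,1.]])
    return cv2.projectPoints(q,np.zeros(3),np.zeros(3),K,np.array(c["dist_coeffs"]))[0].reshape(-1,2)
def cloud(c,T=None):
    h,w=c["range_z"].shape; v,u=np.mgrid[:h,:w]
    o,d=ray(c,np.c_[u.ravel(),v.ravel()],T)
    return (o+d*c["range_z"].reshape(-1,1)).reshape(h,w,3)
E
python3 - <<'E'
from h import *
c=pickle.load(open("pics/top0.pkl","rb"))
P=cloud(c);I=c["color"]
hsv=cv2.cvtColor(I,cv2.COLOR_BGR2HSV)
cv2.imwrite("pics/topcrop.png",cv2.resize(I[110:240,170:350],None,fx=4.4,fy=4.4,interpolation=cv2.INTER_CUBIC))
s=pickle.load(open("pics/scene0.pkl","rb"))
cv2.imwrite("pics/scenecrop.png",cv2.resize(s["color"][155:285,190:350],None,fx=4.5,fy=4.5,interpolation=cv2.INTER_CUBIC))
for n,uv in dict(hub=(274,182),purple=(244,161),lg=(307,166),g=(271,217),reader=(203,198),btn=(199,176)).items():
    print(n,np.round(P[uv[1],uv[0]],1))
g=cv2.inRange(hsv,(8,100,90),(20,255,255)); g[:125]=0;g[225:]=0;g[:,:220]=0;g[:,330:]=0
n,l,st,ce=cv2.connectedComponentsWithStats(g)
for i in range(1,n):
    if st[i,4]>30: 
        print(st[i],ce[i],np.round(plane(c,ce[i],61),1), np.round(np.median(P[l==i],0),1))
E
```

```text
hub [538.3 -90.3  62.2]
purple [600.   -1.6  87.6]
lg [ 580.6 -189.    86.6]
g [430.9 -78.1  93. ]
reader [492.5 123.3  77.7]
btn [563.9 140.2  51.3]
[272 134   5  35  58] [273.96551724 150.82758621] [[635.2 -92.7  61. ]] [637.  -92.9  55.6]
[276 134   4  35  58] [277.56896552 151.63793103] [[ 632.4 -103.7   61. ]] [ 634.1 -105.1   55.3]
[227 187  33  17  62] [242.29032258 194.64516129] [[501.9   6.7  61. ]] [501.7   6.2  55.9]
[287 189  30  22  57] [301.50877193 199.45614035] [[ 483.4 -172.    61. ]] [ 482.2 -174.    55.9]
[228 190  33  17  84] [243.82142857 198.69047619] [[489.5   2.2  61. ]] [491.5   2.2  51.9]
[285 192  30  22  76] [299.35526316 203.07894737] [[ 472.5 -165.2   61. ]] [ 473.2 -165.8   53.9]
```

```bash
echo
```

```text
(no output)
```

View pics/topcrop.png

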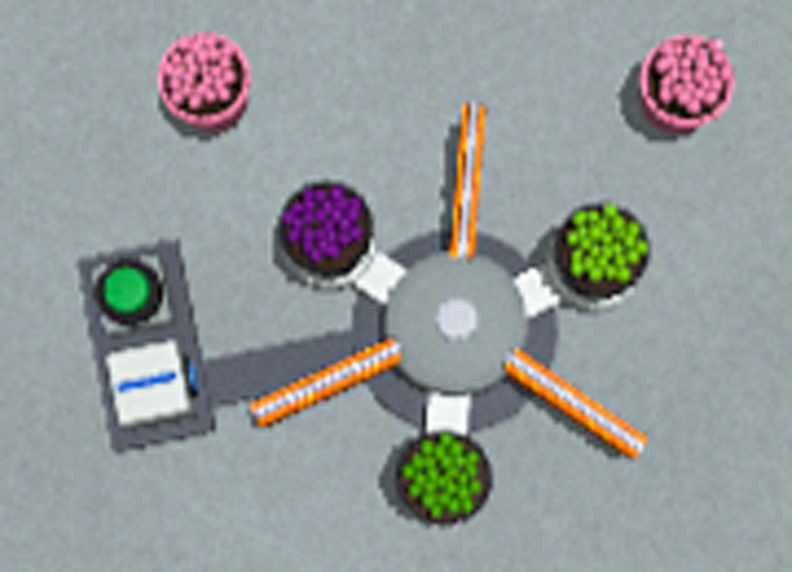

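View pics/scenecrop.png

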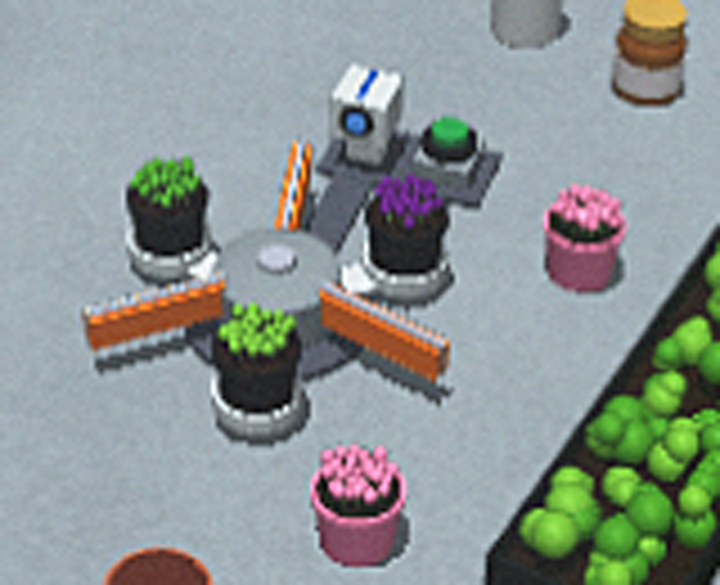

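```bash
cat > meas.py <<'E'
from h import *
def cent(m,roi):
    x0,y0,x1,y1=roi; k=np.zeros_like(m);k[y0:y1,x0:x1]=m[y0:y1,x0:x1]
    n,l,st,ce=cv2.connectedComponentsWithStats(k); i=1+np.argmax(st[1:,4]); return ce[i],st[i],(l==i)
def meas(c,T=None,rois=None):
    I=c["color"];hsv=cv2.cvtColor(I,cv2.COLOR_BGR2HSV);out={}
    return hsv
E
python3 - <<'E'
from meas import *
c=pickle.load(open("pics/top0.pkl","rb"));I=c["color"];hsv=cv2.cvtColor(I,cv2.COLOR_BGR2HSV)
for uv in [(274,182),(266,182),(199,172),(203,198),(244,161)]: print(uv,hsv[uv[1],uv[0]],I[uv[1],uv[0]])
def show(n,ce,st,z): print(n,np.round(ce,1),st,np.round(plane(c,ce,z),1)); return plane(c,ce,z)[0]
# hub cap
g=I.astype(int); m=(np.abs(g[...,0]-g[...,2])<12)&(g[...,1]>0)
cap=(cv2.inRange(hsv,(0,0,175),(180,60,255)))
ce,st,_=cent(cap,(264,172,284,192));H=show("cap",ce,st,65)
ce,st,_=cent(cv2.inRange(hsv,(55,120,60),(85,255,255)),(185,160,215,188));B=show("btn",ce,st,50)
ce,st,_=cent(cv2.inRange(hsv,(125,80,30),(165,255,255)),(225,145,262,175));Pp=show("purple",ce,st,95)
for r in [(295,150,320,180),(258,205,285,232)]:
    ce,st,_=cent(cv2.inRange(hsv,(30,120,60),(65,255,255)),r);q=show("green",ce,st,95)-H;print(np.degrees(np.arctan2(q[1],q[0])),np.hypot(*q[:2]))
b=B-H;p=Pp-H
print("btn r",np.hypot(b[0],b[1]),"expected",np.hypot(222,72))
th=np.arctan2(b[1],b[0])-np.arctan2(-72,222);print("reader dir deg",np.degrees(th))
print("purple deg",np.degrees(np.arctan2(p[1],p[0])),np.hypot(p[0],p[1]))
print("reader spot",H[:2]+110*np.array([np.cos(th),np.sin(th)]))
rd=np.append(H[:2]+215*np.array([np.cos(th),np.sin(th)]),84);print("reader px",proj(c,rd))
# orange strokes
g=cv2.inRange(hsv,(8,100,90),(20,255,255)); g[:125]=0;g[225:]=0;g[:,:220]=0;g[:,330:]=0
v,u=np.nonzero(g);X=plane(c,np.c_[u,v],55)[:,:2]-H[:2]
a=np.degrees(np.arctan2(X[:,1],X[:,0]))
for lo in(-60,60,180):
    w=(a-lo)%360; s=w<120; f=X[s]; vx,vy,x,y=cv2.fitLine(f.astype(np.float32),cv2.DIST_L2,0,.01,.01).ravel()
    ang=np.degrees(np.arctan2(vy,vx)); mm=f.mean(0); print("spoke",ang, np.degrees(np.arctan2(mm[1],mm[0])),np.hypot(*mm),"off",x*vy-y*vx, np.hypot(*f.T).max())
E
```

```text
(274, 182) [111  16 226] [226 216 212]
(266, 182) [ 92  20 162] [162 161 149]
(199, 172) [ 72 245 179] [ 77 179   7]
(203, 198) [ 99  26 226] [226 219 203]
(244, 161) [143 211 139] [139  24 113]
cap [273.5 182.1] [269 178  10  10  78] [[537.5 -88.8  65. ]]
btn [198.4 175.4] [193 170  11  11  91] [[565.9 142.4  50. ]]
purple [243.2 160.1] [234 152  19  18 230] [[6.014e+02 2.000e-01 9.500e+01]]
green [307.1 165.2] [299 156  18  19 234] [[ 581.3 -188.5   95. ]]
-66.26855638606969 108.8554687460969
green [270.5 217.8] [261 208  19  20 238] [[428.6 -76.5  95. ]]
173.53226241287487 109.57437719877882
btn r 232.92652769160833 expected 233.3838040653207
reader dir deg 100.9704689251074
purple deg 54.351278291763116 109.57697822536994
reader spot [516.55794771  19.18537766]
reader px [[202.96005834 196.43226439]]
spoke -5.8425856 -5.612091685746943 98.32605327078579 off -0.39555168 153.59082297417106
spoke -65.87747 114.2833127804883 102.3183084832963 off 0.28713608 155.8285672910995
spoke 53.5574 -126.79961532178736 99.71796383785106 off -0.62135696 153.4080850628215
```

Candidates for the purple pot in the top view are:
- The purple seedlings in a black pot in a holder, at (244,161).
- Pink pots at (216,129) and (326,128), standing free on the table.
- A planter with purple and green plants at (470,185).

The crop shows (244,161) is the black pot with purple seedlings in a white holder, so I choose that one. It needs about +47° anticlockwise. I'll push the spoke at 234°, which is on the near right at pixel (300,201).

>>> carry_out --plan '[[0,[-25.5,-28.9,0],[0,0,0]],[0,[-25.5,-28.9,0],[0,0,0]],[0,[-25.5,-28.9,0],[0,0,0]],[0,[-25.5,-28.9,0],[0,0,0]],[0,[-25.5,-28.9,0],[0,0,0]],[0,[-25.5,-28.9,0],[0,0,0]],[0,[-25.5,-28.9,0],[0,0,0]],[0,[-25.5,-28.9,0],[0,0,0]],[0,[-25.5,-28.9,0],[0,0,0]],[0,[-25.5,-28.9,0],[0,0,0]],[0,[-25.5,-28.9,0],[0,0,0]],[0,[-25.5,-28.9,0],[0,0,0]],[0,[-25.5,-28.9,0],[0,0,0]],[0,[-25.5,-28.9,0],[0,0,0]],[0,[-25.5,-28.9,0],[0,0,0]],[0,[-25.5,-28.9,0],[0,0,0]],[0,[-25.5,-28.9,0],[0,0,0]],[0,[-25.5,-28.9,0],[0,0,0]]]'

```text
time_s: 1.65
eef_pos: [430.4, -162.2, 231.1]
ee_rot: [-0.0, 0.183, 0.983, 0.0]
force: [0.3, 0.8, -0.2]
grip_width: 0.0
```

>>> carry_out --plan '[[0,[0,0,0],[0,0,0.973]],[0,[0,0,0],[0,0,0.973]],[0,[0,0,0],[0,0,0.973]],[0,[0,0,0],[0,0,0.973]],[0,[0,0,0],[0,0,0.973]],[0,[0,0,0],[0,0,0.973]],[0,[0,0,0],[0,0,0.973]],[0,[0,0,0],[0,0,0.973]],[0,[0,0,0],[0,0,0.973]],[0,[0,0,0],[0,0,0.973]],[0,[0,0,0],[0,0,0.973]],[0,[0,0,0],[0,0,0.973]],[0,[0,0,0],[0,0,0.973]],[0,[0,0,0],[0,0,0.973]],[0,[0,0,0],[0,0,0.973]],[0,[0,0,0],[0,0,0.973]],[0,[0,0,0],[0,0,0.973]],[0,[0,0,0],[0,0,0.973]],[0,[0,0,0],[0,0,0]]]'

```text
time_s: 3.23
eef_pos: [430.1, -160.1, 231.1]
ee_rot: [-0.0, 0.892, 0.452, -0.0]
force: [0.5, 0.0, 0.8]
grip_width: 0.001
```

```bash
cat >> h.py <<'E'
from scipy.spatial.transform import Rotation as R
def pose(s):
    q=s["ee_rot"];return np.array(s["eef_pos"]),R.from_quat([q[1],q[2],q[3],q[0]]).as_matrix()
E
python3 - <<'E'
from h import *
from rig import ctrl
s=ctrl.sense();p,r=pose(s);c=ctrl.capture("wrist");T=np.eye(4);T[:3,:3]=r;T[:3,3]=p
T=T@np.array(c["tool_from_camera"]);pickle.dump((c,T),open("pics/w1.pkl","wb"))
cv2.imwrite("pics/w1.png",c["color"]);print(s["time_s"],p,np.round(r,3),s["grip_width"],s["force"],s["joints"])
E
```

```text
3.2333 [ 430.10013007 -160.06627889  231.12192091] [[ 0.592  0.806 -0.   ]
 [ 0.806 -0.592  0.   ]
 [-0.    -0.    -1.   ]] 0.0010295931925426258 [0.46762584 0.02065206 0.75056803] [-6.12485017e-01  1.66985300e-01  1.68472870e+00 -1.66440660e-05
  1.29033370e+00  2.11303952e-02]
```

View pics/w1.png

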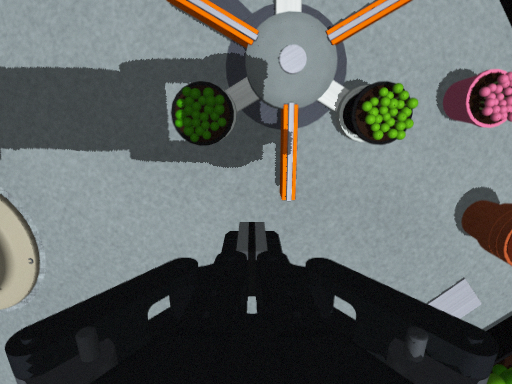

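```bash
python3 - <<'E'
from h import *
c,T=pickle.load(open("pics/w1.pkl","rb"))
P=cloud(c,np.array(c["tool_from_camera"]));v=c["range_z"]>0
Q=P[v];Q=Q[Q[:,2]<5];Q=Q[np.abs(Q[:,1])<120]
for z in range(-150,5,10):
    s=Q[(Q[:,2]>=z)&(Q[:,2]<z+10)]
    if len(s):print(z,len(s),np.round(s.min(0)),np.round(s.max(0)))
H=plane(c,[(292,58)],65,T);print(H)
E
```

```text
-110 1638 [  14.  -20. -103.] [  21.   19. -100.]
-100 12650 [   2.  -61. -100.] [ 21.  61. -90.]
-90 12567 [ -1. -63. -90.] [ 19.  62. -80.]
-80 8576 [ -7. -58. -80.] [ 18.  58. -70.]
-70 4092 [ -9. -50. -70.] [ 18.  49. -60.]
-60 4526 [ -9. -42. -60.] [ 14.  41. -50.]
-50 1683 [-12. -34. -50.] [ 14.  33. -40.]
-40 673 [-11. -14. -40.] [ 12.  13. -30.]
-30 511 [  6. -14. -30.] [ 12.  13. -20.]
-20 431 [  6. -14. -20.] [ 12.  13. -10.]
-10 175 [  6. -13. -10.] [12. 12. -3.]
[[536.86609013 -84.24881108  65.        ]]
```

>>> carry_out --plan '[[0,[0,0,38],[0,0,0]],[0,[0,0,38],[0,0,0]],[0,[0,0,38],[0,0,0]],[0,[0,0,37],[0,0,0]],[0,[0,0,25],[0,0,0]],[0,[0,0,13],[0,0,0]],[0,[0,0,0],[0,0,0]],[0,[0,6,0],[0,0,0]],[0,[0,6,0],[0,0,0]],[0,[0,5,0],[0,0,0]],[0,[0,0,0],[0,0,0]]]'

```text
time_s: 4.2
eef_pos: [445.4, -171.3, 43.4]
ee_rot: [0.001, 0.891, 0.453, 0.001]
force: [0.3, -0.2, 1.5]
grip_width: 0.0
```

```bash
cat > look.py <<'E'
from meas import *
from rig import ctrl
import sys
k=sys.argv[1]
s=ctrl.sense();p,r=pose(s);c=ctrl.capture("wrist");T=np.eye(4);T[:3,:3]=r;T[:3,3]=p
pickle.dump((c,T@np.array(c["tool_from_camera"])),open(f"pics/w{k}.pkl","wb"))
t=ctrl.capture("top");pickle.dump(t,open(f"pics/t{k}.pkl","wb"))
a=cv2.resize(c["color"],(400,300));b=cv2.resize(t["color"][110:245,165:345],(400,300),interpolation=cv2.INTER_CUBIC)
cv2.imwrite(f"pics/l{k}.png",np.hstack([a,b]))
print(s["time_s"],np.round(p,1),np.round(r[:,1],3),np.round(s["force"],1))
c=t;hsv=cv2.cvtColor(c["color"],cv2.COLOR_BGR2HSV);H=np.array([537.5,-88.8]);th=100.97
g=cv2.inRange(hsv,(8,100,90),(20,255,255)); g[:115]=0;g[235:]=0;g[:,:215]=0;g[:,340:]=0
v,u=np.nonzero(g);X=plane(c,np.c_[u,v],55)[:,:2]-H;ok=np.hypot(*X.T)<165;X=X[ok]
a=np.degrees(np.arctan2(X[:,1],X[:,0]))
# three clusters modulo 120
m=np.degrees(np.angle(np.mean(np.exp(1j*np.radians(a*3)))))/3
for kk in range(3):
    w=(a-(m+120*kk)+180)%360-180;f=X[np.abs(w)<40]
    if len(f)<20: continue
    vx,vy,x,y=cv2.fitLine(f.astype(np.float32),cv2.DIST_L2,0,.01,.01).ravel();mm=f.mean(0)
    fa=np.degrees(np.arctan2(vy,vx));print("spoke fit %.2f mean %.2f n %d"%(fa,np.degrees(np.arctan2(mm[1],mm[0])),len(f)), "to go", round(((th-60-fa+60)%120)-60,2))
pm=cv2.inRange(hsv,(125,80,30),(165,255,255));
try:
    ce,st,_=cent(pm,(210,130,300,240));q=plane(c,ce,95)[0,:2]-H;an=np.degrees(np.arctan2(q[1],q[0]));print("purple",np.round(ce,1),st[4],round(an,2),round(np.hypot(*q),1),"to go",round(th-an,2))
except Exception as e: print(e)
E
python3 look.py 2
```

```text
4.2 [ 445.4 -171.3   43.4] [ 0.808 -0.589  0.003] [ 0.3 -0.2  1.5]
spoke fit -6.17 mean -5.55 n 114 to go 47.14
spoke fit -65.87 mean 114.32 n 147 to go -13.16
purple [243.2 160.1] 231 54.42 109.5 to go 46.55
```

View pics/l2.png

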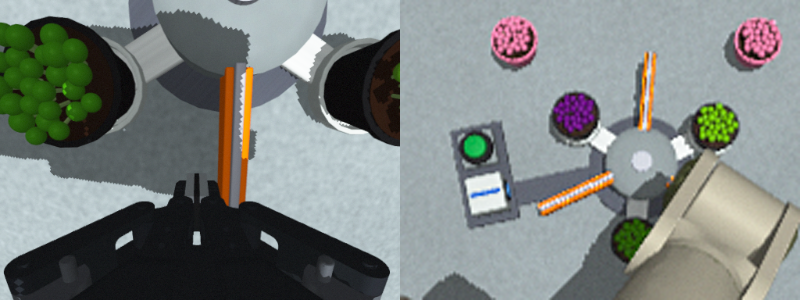

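>>> carry_out --plan '[[0,[0,3,0],[0,0,0]],[0,[0,2.5,0],[0,0,0]],[0,[-0.75,4.6,0],[0,0,-0.367]],[0,[-0.75,4.6,0],[0,0,-0.367]],[0,[-0.75,4.6,0],[0,0,-0.367]],[0,[-0.75,4.6,0],[0,0,-0.367]],[0,[-0.75,4.6,0],[0,0,-0.367]],[0,[-0.75,4.6,0],[0,0,-0.367]],[0,[-0.75,4.6,0],[0,0,-0.367]],[0,[-0.75,4.6,0],[0,0,-0.367]],[0,[0,0,0],[0,0,0]]]'

```text
time_s: 5.22
eef_pos: [478.4, -196.5, 42.4]
ee_rot: [0.0, 0.811, 0.585, 0.0]
force: [-0.7, 0.4, -1.0]
grip_width: 0.006
```

```bash
python3 look.py 3
```

```text
5.2167 [ 478.4 -196.5   42.4] [ 0.949 -0.316  0.001] [-0.7  0.4 -1. ]
spoke fit 11.99 mean 12.54 n 125 to go 28.98
spoke fit -47.80 mean 132.06 n 139 to go -31.23
spoke fit -7.06 mean -109.67 n 25 to go 48.03
purple [238.1 170.3] 232 72.36 109.9 to go 28.61
```

View pics/l3.png

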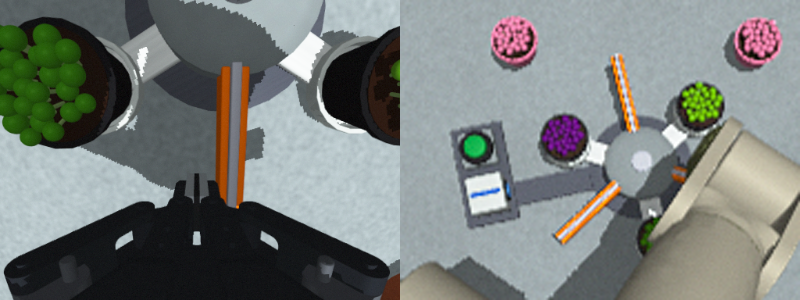

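>>> carry_out --plan '[[0,[-0.75,4.6,0],[0,0,-0.367]],[0,[-0.75,4.6,0],[0,0,-0.367]],[0,[-0.75,4.6,0],[0,0,-0.367]],[0,[-0.75,4.6,0],[0,0,-0.367]],[0,[-0.75,4.6,0],[0,0,-0.367]],[0,[-0.75,4.6,0],[0,0,-0.367]],[0,[-0.75,4.6,0],[0,0,-0.367]],[0,[-0.75,4.6,0],[0,0,-0.367]],[0,[-0.75,4.6,0],[0,0,-0.367]],[0,[-0.75,4.6,0],[0,0,-0.367]],[0,[-0.37,2.1,0],[0,0,-0.167]],[0,[-0.37,2.1,0],[0,0,-0.167]],[0,[-0.37,2.1,0],[0,0,-0.167]],[0,[0,0,0],[0,0,0]],[0,[0,0,0],[0,0,0]]]'

```text
time_s: 6.57
eef_pos: [528.3, -210.8, 42.3]
ee_rot: [0.0, 0.666, 0.746, 0.0]
force: [-0.8, -0.2, -0.6]
grip_width: -0.003
```

```bash
sed -i 's/((th-60-fa+60)%120)-60/((th-60-fa+30)%60)-30/' look.py; python3 look.py 4
```

```text
6.5667 [ 528.3 -210.8   42.3] [0.994 0.113 0.   ] [-0.8 -0.2 -0.6]
spoke fit 35.68 mean 36.27 n 134 to go 5.29
spoke fit -24.12 mean 155.36 n 144 to go 5.09
purple [236.5 185.4] 236 95.99 110.6 to go 4.98
```

View pics/l4.png

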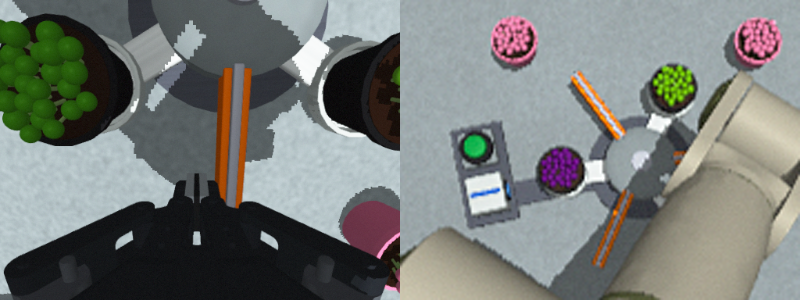

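>>> carry_out --plan '[[0,[-0.37,2.1,0],[0,0,-0.167]],[0,[-0.37,2.1,0],[0,0,-0.167]],[0,[-0.37,2.1,0],[0,0,-0.167]],[0,[-0.18,1.05,0],[0,0,-0.083]],[0,[-0.18,1.05,0],[0,0,-0.083]],[0,[-0.18,1.05,0],[0,0,-0.083]],[0,[0,0,0],[0,0,0]],[0,[0,0,0],[0,0,0]]]'

```text
time_s: 7.33
eef_pos: [538.0, -211.1, 42.3]
ee_rot: [0.0, 0.636, 0.772, 0.0]
force: [-0.3, 0.5, 0.3]
grip_width: 0.003
```

```bash
python3 look.py 5
```

```text
7.3333 [ 538.  -211.1   42.3] [0.981 0.192 0.   ] [-0.3  0.5  0.3]
spoke fit 40.12 mean 40.63 n 134 to go 0.85
spoke fit -19.61 mean 159.50 n 138 to go 0.58
purple [237. 188.] 239 100.13 110.4 to go 0.84
```

```bash
python3 - <<'E'
from meas import *
for k in("top0","t5"):
    c=pickle.load(open(f"pics/{k}.pkl","rb"));hsv=cv2.cvtColor(c["color"],cv2.COLOR_BGR2HSV)
    m=cv2.inRange(hsv,(0,0,200),(180,60,255))|cv2.inRange(hsv,(105,120,120),(125,255,255))
    ce,st,l=cent(m,(190,183,216,214));print(ce,st);q=plane(c,ce,84)[0,:2]-[537.5,-88.8]
    print(np.degrees(np.arctan2(q[1],q[0])),np.hypot(*q))
    v,u=np.nonzero(l);r=cv2.minAreaRect(plane(c,np.c_[u,v],84)[:,:2].astype(np.float32));print(r)
E
```

```text
[203.12875536 196.45064378] [195 188  18  18 233]
101.01581002920327 214.51658950465574
((496.67974853515625, 121.92530822753906), (46.108680725097656, 46.604774475097656), 10.988829612731934)
[203.13617021 196.44680851] [195 188  18  18 235]
101.0140609617866 214.49278854253873
((496.78216552734375, 121.8460693359375), (45.87579345703125, 46.97901153564453), 10.1318941116333)
```

>>> carry_out --plan '[[0,[-0.14,0.8,0],[0,0,-0.063]],[0,[-0.14,0.8,0],[0,0,-0.063]],[0,[0,0,0],[0,0,0]],[0,[0,0,0],[0,0,0]]]'

```text
time_s: 7.77
eef_pos: [539.5, -211.1, 42.3]
ee_rot: [0.0, 0.631, 0.776, 0.0]
force: [-0.1, 0.1, 0.7]
grip_width: -0.004
```

```bash
python3 look.py 6
```

```text
7.7667 [ 539.5 -211.1   42.3] [0.979 0.204 0.   ] [-0.1  0.1  0.7]
spoke fit 40.62 mean 41.36 n 131 to go 0.35
spoke fit -19.75 mean 160.11 n 140 to go 0.72
purple [237.2 188.6] 239 101.02 110.2 to go -0.05
```

>>> carry_out --plan '[[0,[0,-4,0],[0,0,0]],[0,[0,-8,0],[0,0,0]],[0,[0,-8,0],[0,0,0]],[0,[0,0,0],[0,0,0]],[0,[0,0,-20],[0,0,0]],[0,[0,0,-40],[0,0,0]],[0,[0,0,-40],[0,0,0]],[0,[0,0,-30],[0,0,0]],[0,[-20,0,0],[0,0,0]],[0,[-40,0,0],[0,0,0]],[0,[-40,0,0],[0,0,0]],[0,[0,0,0],[0,0,0]]]'

```text
time_s: 8.87
eef_pos: [540.0, -318.9, 171.7]
ee_rot: [0.001, 0.632, 0.775, -0.001]
force: [-0.6, -0.7, -0.4]
grip_width: 0.001
```

```bash
python3 look.py 7
```

```text
8.8667 [ 540.  -318.9  171.7] [0.98 0.2  0.  ] [-0.6 -0.7 -0.4]
spoke fit 40.62 mean 41.36 n 131 to go 0.35
spoke fit -19.67 mean 160.07 n 129 to go 0.64
spoke fit -79.16 mean -80.21 n 144 to go 0.13
purple [237.2 188.5] 240 100.93 110.2 to go 0.04
```

View pics/l7.png

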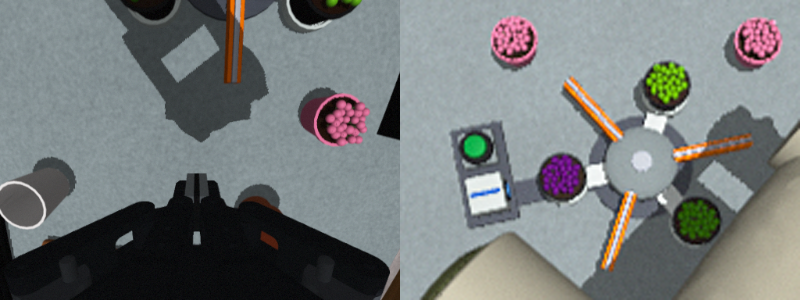

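```bash
python3 - <<'E'
from meas import *
c=pickle.load(open("pics/scene0.pkl","rb"));t=pickle.load(open("pics/top0.pkl","rb"))
hsv=cv2.cvtColor(c["color"],cv2.COLOR_BGR2HSV)
ce,st,_=cent(cv2.inRange(hsv,(62,120,60),(85,255,255)),(275,175,310,200));print(ce,st)
for z in(45,50,55,60): print(z,plane(c,ce,z)[0,:2],plane(t,(198.4,175.4),z)[0,:2])
for d in (c,t):
  P=cloud(d);h=cv2.cvtColor(d["color"],cv2.COLOR_BGR2HSV);_,_,l=cent(cv2.inRange(h,(62,120,60),(85,255,255)),(275,175,310,200) if d is c else (185,160,215,188));print(np.median(P[l],0),np.percentile(P[l][:,2],[10,90]))
from rig import ctrl
p,r=pose(ctrl.sense());print(r.T@(np.array([565.9,142.4,231])-p))
E
```

```text
[289.35555556 184.04444444] [286 181   8   7  45]
45 [565.41650922 145.11775723] [566.85020298 143.25419903]
50 [568.33947483 139.14909158] [565.99450546 142.30476863]
55 [571.26244043 133.18042592] [565.13880794 141.35533823]
60 [574.18540603 127.21176026] [564.28311042 140.40590783]
[567.82994334 138.65571973  50.36790551] [42.18340912 53.23940878]
[566.56359347 143.05228305  50.06549969] [43.71149344 52.67342877]
[441.82387036 117.92136703 -59.05527421]
```

>>> carry_out --plan '[[0,[0,0,-30],[0,0,0]],[0,[0,0,-29],[0,0,0]],[0,[34,9,0],[0,0,0]],[0,[34,9,0],[0,0,0]],[0,[34,9,0],[0,0,0]],[0,[34,9.1,0],[0,0,0]],[0,[34,9.1,0],[0,0,0]],[0,[34,9.1,0],[0,0,0]],[0,[34,9.1,0],[0,0,0]],[0,[34,9.1,0],[0,0,0]],[0,[34,9.1,0],[0,0,0]],[0,[34,9.1,0],[0,0,0]],[0,[34,9.1,0],[0,0,0]],[0,[34,9.1,0],[0,0,0]],[0,[34,9.1,0],[0,0,0]],[0,[0,0,0],[0,0,0]],[0,[0,0,0],[0,0,0]]]'

```text
time_s: 10.38
eef_pos: [564.4, 145.9, 231.3]
ee_rot: [-0.0, 0.629, 0.777, -0.0]
force: [0.1, -1.3, 0.0]
grip_width: -0.001
```

```bash
python3 look.py 8; python3 - <<'E'
from meas import *
c,T=pickle.load(open("pics/w8.pkl","rb"));h=cv2.cvtColor(c["color"],cv2.COLOR_BGR2HSV)
ce,st,_=cent(cv2.inRange(h,(62,120,60),(85,255,255)),(0,0,512,384));print(ce,st,plane(c,ce,49,T))
E
```

```text
10.3833 [564.4 145.9 231.3] [ 0.978  0.208 -0.   ] [ 0.1 -1.3  0. ]
spoke fit 40.81 mean 41.35 n 132 to go 0.16
spoke fit -19.97 mean 160.08 n 127 to go 0.94
spoke fit -79.22 mean -80.11 n 139 to go 0.19
purple [237.1 188.5] 239 100.87 110.2 to go 0.1
[252.71428571 173.5380334 ] [240 161  26  26 539] [[565.49278846 146.02117902  49.        ]]
```

View pics/l8.png

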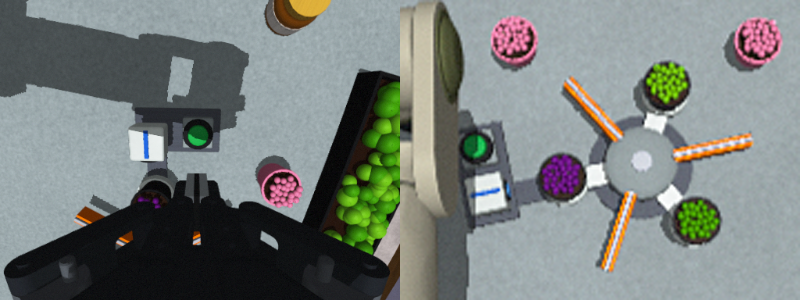

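>>> carry_out --plan '[[0,[-1.7,0.7,30],[0,0,0]],[0,[0,0,38],[0,0,0]],[0,[0,0,38],[0,0,0]],[0,[0,0,34],[0,0,0]],[0,[0,0,20],[0,0,0]],[0,[0,0,10],[0,0,0]],[0,[0,0,0],[0,0,0]],[0,[0,0,0],[0,0,0]]]'

```text
time_s: 11.15
eef_pos: [567.1, 141.6, 62.4]
ee_rot: [0.0, 0.631, 0.776, 0.0]
force: [1.2, 0.5, 0.5]
grip_width: -0.004
```

```bash
python3 look.py 9; python3 - <<'E'
from meas import *
c,T=pickle.load(open("pics/w9.pkl","rb"));cv2.imwrite("pics/w9.png",c["color"])
E
```

```text
11.15 [567.1 141.6  62.4] [0.979 0.204 0.001] [1.2 0.5 0.5]
spoke fit 40.58 mean 41.36 n 131 to go 0.39
spoke fit -19.77 mean 159.95 n 127 to go 0.74
spoke fit -79.38 mean -80.07 n 139 to go 0.35
purple [237.2 188.5] 240 100.98 110.1 to go -0.01
```

View pics/w9.png

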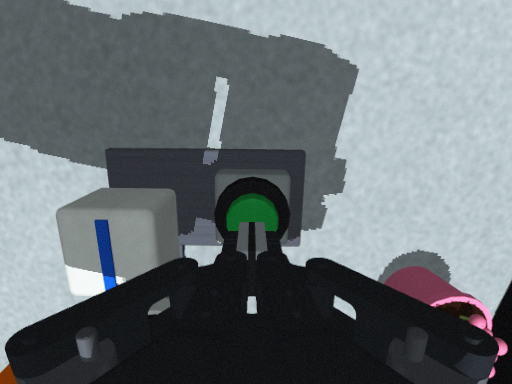

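```bash
python3 - <<'E'
from meas import *
c,T=pickle.load(open("pics/w9.pkl","rb"));h=cv2.cvtColor(c["color"],cv2.COLOR_BGR2HSV)
_,_,l=cent(cv2.inRange(h,(55,120,30),(85,255,255)),(200,170,300,260))
v,u=np.nonzero(l);X=plane(c,np.c_[u,v],49,T);P=cloud(c,T)[l];print(np.percentile(P[:,2],[5,50,95]))
Y=X[:,:2];hull=cv2.convexHull(Y.astype(np.float32)).reshape(-1,2)
# circle fit to upper-half contour points
top=[(x,v[u==x].min()) for x in range(u.min(),u.max()+1)]
W=plane(c,top,49,T)[:,:2];A=np.c_[2*W,np.ones(len(W))];s=np.linalg.lstsq(A,(W**2).sum(1),rcond=None)[0];print("circ",s[:2],np.sqrt(s[2]+s[0]**2+s[1]**2))
Pc=cloud(c,T);
for uv in [(222,213),(252,182),(284,213),(225,175)]: print(uv,np.round(Pc[uv[1],uv[0]],1),h[uv[1],uv[0]])
print(T[:3,3])
E
```

```text
[44.22870188 51.3591774  52.60189726]
circ [565.55579848 148.47145218] 15.36279203202328
(222, 213) [547.3 145.4  41.9] [98 60 17]
(252, 182) [561.5 168.4  41.6] [90 46 22]
(284, 213) [585.  153.1  41.7] [60 16 16]
(225, 175) [544.1 166.5  28.7] [105  21  95]
[553.35053589 205.72733782 204.62310363]
```

```bash
python3 - <<'E'
from meas import *
c,T=pickle.load(open("pics/w9.pkl","rb"));M=np.array(c["tool_from_camera"])
for q in [(0,0,0),(12,0,0),(11,13,0),(11,-13,0),(11,13,-10)]: print(q,proj(c,[q],M))
cv2.imwrite("pics/w9c.png",cv2.resize(c["color"][160:290,180:330],None,fx=4.5,fy=4.5,interpolation=cv2.INTER_CUBIC))
P=cloud(c,M)
for r in range(215,250,3): print(r,np.round(P[r,240],1),np.round(P[r,262],1))
E
```

```text
(0, 0, 0) [[251.97640774 238.3407209 ]]
(12, 0, 0) [[251.98942305 218.09546391]]
(11, 13, 0) [[275.7919483  219.81219671]]
(11, -13, 0) [[228.18695809 219.79703925]]
(11, 13, -10) [[277.42646964 226.832747  ]]
215 [ 9.7 -7.  11.4] [10.1  5.8 10.3]
218 [ 7.8 -7.  11.2] [ 7.7  5.9 11.7]
221 [ 6.4 -7.  10.1] [ 6.3  5.9 10.3]
224 [11.5 -6.2 -7.4] [10.7  5.3 -5.5]
227 [ 11.5  -6.1 -11.4] [ 11.5   5.1 -11.4]
230 [ 11.3  -5.9 -14.8] [ 11.6   4.9 -15.4]
233 [ 11.   -5.8 -17.8] [ 11.7   4.8 -19.4]
236 [ 11.6  -5.6 -22.5] [ 11.    4.7 -21.2]
239 [ 11.3  -5.5 -25.3] [ 11.1   4.6 -24.9]
242 [ 11.3  -5.4 -28.5] [ 11.3   4.4 -28.4]
245 [ 11.4  -5.3 -31.6] [ 11.8   4.3 -32.4]
248 [ 11.7  -5.1 -35.2] [ 11.3   4.2 -34.3]
```

View pics/w9c.png

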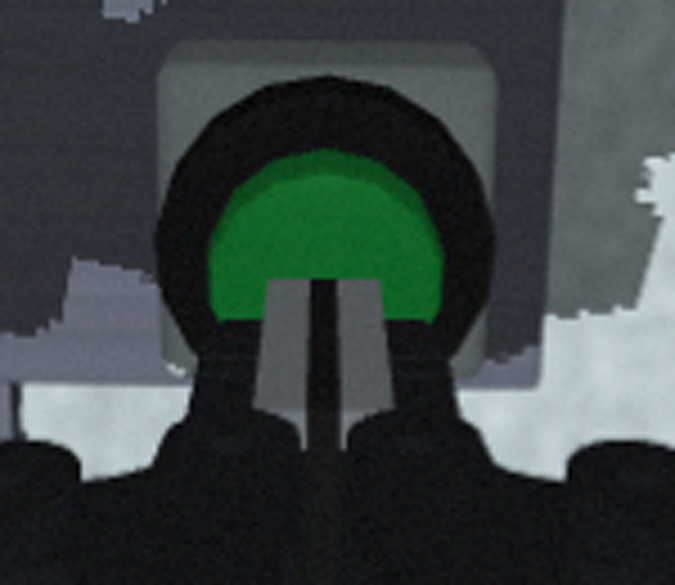

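>>> carry_out --plan '[[0,[3,0,4],[0,0,0]],[0,[0,0,3],[0,0,0]],[0,[0,0,2],[0,0,0]],[0,[0,0,0],[0,0,0]],[0,[0,0,0],[0,0,0]]]'

```text
time_s: 11.67
eef_pos: [565.9, 145.2, 52.3]
ee_rot: [-0.0, 0.631, 0.776, -0.0]
force: [0.4, 0.3, 0.2]
grip_width: -0.001
```

>>> carry_out --plan '[[0,[0,0,1.5],[0,0,0]],[0,[0,0,1.5],[0,0,0]],[0,[0,0,0],[0,0,0]],[0,[0,0,0],[0,0,0]]]'

```text
time_s: 12.0
eef_pos: [566.0, 145.2, 49.5]
ee_rot: [0.0, 0.631, 0.776, 0.0]
force: [0.1, 0.4, 2.3]
grip_width: 0.002
```

>>> carry_out --plan '[[0,[0,0,1.5],[0,0,0]],[0,[0,0,1.0],[0,0,0]],[0,[0,0,0],[0,0,0]],[0,[0,0,0],[0,0,0]]]'

```text
time_s: 12.33
eef_pos: [566.0, 145.1, 46.9]
ee_rot: [0.0, 0.631, 0.776, 0.0]
force: [-0.1, 0.5, 4.1]
grip_width: 0.003
```

>>> carry_out --plan '[[0,[0,0,1.0],[0,0,0]],[0,[0,0,0.5],[0,0,0]],[0,[0,0,0],[0,0,0]],[0,[0,0,0],[0,0,0]]]'

```text
time_s: 12.67
eef_pos: [566.1, 145.2, 46.0]
ee_rot: [0.0, 0.631, 0.776, 0.0]
force: [-3.8, -0.3, 9.0]
grip_width: 0.002
```

>>> carry_out --plan '[[0,[0,0,0.8],[0,0,0]],[0,[0,0,0],[0,0,0]],[0,[0,0,0],[0,0,0]]]'

```text
time_s: 12.92
eef_pos: [566.1, 145.2, 45.9]
ee_rot: [0.0, 0.631, 0.776, 0.0]
force: [-5.2, -0.7, 14.8]
grip_width: 0.003
```

>>> carry_out --plan '[[0,[0,0,-3],[0,0,0]],[0,[0,0,-5],[0,0,0]],[0,[0,0,-20],[0,0,0]],[0,[0,0,-40],[0,0,0]],[0,[0,0,-40],[0,0,0]],[0,[0,0,-40],[0,0,0]],[0,[0,0,-30],[0,0,0]],[0,[0,0,0],[0,0,0]],[0,[0,0,0],[0,0,0]],[0,[0,0,0],[0,0,0]]]'

```text
time_s: 13.75
eef_pos: [565.3, 145.0, 221.0]
ee_rot: [-0.001, 0.631, 0.776, -0.001]
force: [0.0, -1.0, -0.6]
grip_width: -0.002
```

```bash
python3 look.py 10;python3 - <<'E'
from meas import *
c,T=pickle.load(open("pics/w10.pkl","rb"));h=cv2.cvtColor(c["color"],cv2.COLOR_BGR2HSV)
_,_,l=cent(cv2.inRange(h,(55,120,30),(85,255,255)),(180,130,320,260));print("button z",np.percentile(cloud(c,T)[l][:,2],[5,50,95]))
a=pickle.load(open("pics/top0.pkl","rb"))["color"];b=pickle.load(open("pics/t10.pkl","rb"))["color"]
cv2.imwrite("pics/cmp.png",np.vstack([a[50:300,:],b[50:300,:]]))
E
```

```text
13.75 [565.3 145.  221. ] [ 0.979  0.204 -0.003] [ 0.  -1.  -0.6]
spoke fit 40.71 mean 41.40 n 133 to go 0.26
spoke fit -20.01 mean 160.02 n 127 to go 0.98
spoke fit -79.22 mean -80.10 n 139 to go 0.19
purple [237.1 188.6] 239 100.99 110.3 to go -0.02
button z [46.32507894 51.46536593 52.78856658]
```

View pics/l10.png

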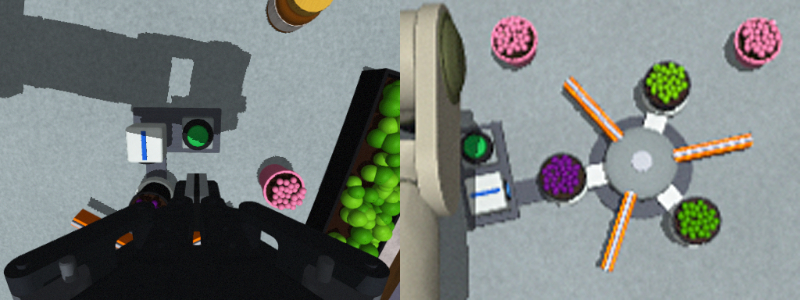

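View pics/cmp.png

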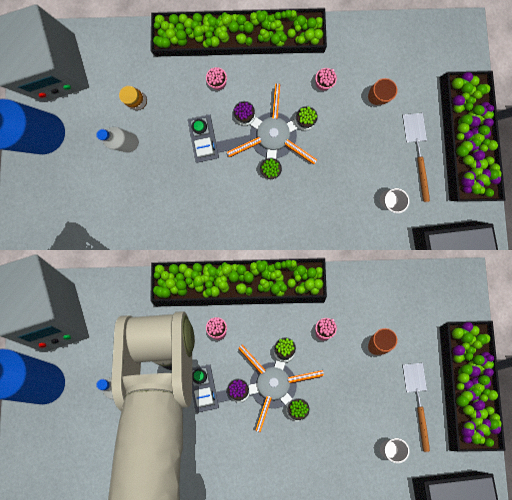

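The button is up again (top at about 51.5 mm) and the purple pot faces the reader at 101.0°, right on the reader direction of 101.0°. The bystanders in view haven't moved. The jar can be seen in the wrist view, and the bottle is partly behind the arm.

```bash
python3 -c "
from rig import ctrl
print(ctrl.finish_job())"
```

```text
the job is handed in; nothing more can be done
None
```

The purple pot now stands in front of the reader, and the green button was pressed fully down once and let up again. I handed the job in at about 14 s of robot time.

**Carousel:** I pushed one spoke with the shut gripper, one finger's back touching it, and turned the carousel about 47° anticlockwise. I backed off and checked before pressing the button. At the end the purple seedlings were at 101.0° and 110 mm from the axis. The reader direction, measured from both the button and the reader box, is 101.0°.

**Button:** I first felt it at about 52 mm, and it hit its stop at 46 mm with about 15 N. After I lifted off, the button top read 51.5 mm, so it had come back up.

**Disagreements:**
- The spoke fits were 0.2–1.0° short of the target (about 0.5° on average), while the pot itself showed about 0°.
- The wrist and top cameras placed the button up to about 6 mm apart. I pressed in between, and the press bottomed out as expected.
- In the last top picture the arm hid the jar and part of the bottle. The wrist camera showed part of the jar but not the bottle, and the arm's path stayed away from both. The other things on the table looked unmoved.

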